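Ease and re-set the projector's ratchet clamp

TASK

The ratchet clamp holding the projector on its stand has been wound far too tight. Free the pawl, turn the knob back until the clamp is fully open, then put the pawl back in and tighten the knob click by click until the clamp just takes hold, stopping at the first click that leaves it gripping. Never force the knob against the pawl, leave the things around it alone, and let go at the end.

Things in the scene. Friction and masses are not known exactly. Their poses are not given: they have to be found in the camera images.
- knob_grip (a point): Point on the vertical axis of the round, fluted black knob (50 mm across, from 62 to 94 mm above the table); this point is 80 mm above the table, 14 mm below the knob's top. The frame turns with the knob; the white mark on the knob's top points along its x axis.
- knob (a joint): Angle of knob, ratchet wheel and cam in rad, growing clockwise seen from above, which tightens. 0 = fully open, against a stop; 2.2 to 2.6 at the start. Slack, it turns with about 0.1 N m, and the pawl adds or takes up to 0.2 N m in passing each tooth. Freed of the pawl it runs back by itself until it is slack (at 0.15 to 1.75), no further; the rest is turned by hand.
- wheel (a point): Centre of the toothed steel ratchet wheel under the knob (87 mm across, 46 to 56 mm above the table; this point at 51 mm). With the pawl in, the clicks are at knob angles of 0.17, 0.44, 0.70, 0.96, 1.22, 1.48, 1.75 rad and on, every 0.262 rad (up to 0.04 less at rest under load). Let go, the knob runs back on to the last click passed; go 0.05 rad past one to be sure of it. Stand's frame.
- bite (a point): Centre of the grey drum (106 mm across, 20 to 44 mm high; this point at 34 mm) under the wheel. Inside, unseen, the clamp bites at a knob angle of 0.4 to 1.5 rad, different each time; its rubber pad settles once freed, so not where the knob ran back to, but up to 0.3 rad off. There the resistance to tightening jumps by about 0.3 N m, then grows 0.09 N m a click. The stand's frame.
- cam: 30 mm cam arm on the knob's shaft in the grey drum, out of sight, pressing on the clamp's spring 25 mm from the axis; origin on the axis at table height. Its force is the clamp's hold: 0 slack, about 12 N at the bite, 3.5 N more a click. Right hold: 3 to 16.6 N, the first click past the bite (the next one if the bite came just at a click). Over 60 N breaks it.
- pawl_tab (a point): Centre of the upright red tab of the pawl slide: 24 mm wide (its x), 12 mm thick (its y), 54 to 88 mm above the table, this point at 74 mm. With the pawl in, it stands 82 mm from the knob's axis on the stand's -y side. Pulled along its -y (straight away from the knob) it frees the pawl; pushed along +y it puts it back. It stays where left; moving it takes 5 to 15 N.
- pawl (a joint): Travel of the pawl slide in m: 0 = in, against its inner stop; 0.014 = out, against its outer stop. The pawl is clear of the teeth from about 0.008 on. Put it back to the inner stop (under 0.003).
- pawl_tip: Brass tip of the pawl, a 5 mm pin on a light spring (1 to 4 N), riding over the wheel's teeth; frame like the stand's, origin on the knob's axis at table height while the pawl is in. It carries up to 35 N at the start and breaks over 60 N: with the pawl in, a gripped knob must not be turned back even 0.03 rad behind a click.
- stand: Fixed projector stand: black plate 220 (x) by 430 mm (y), 20 mm thick. Origin on the knob's axis at table height, 130 mm from the plate's -y end. The white projector (200 x 200 mm, top 106 mm above the table) covers y = 90 to 290 mm. An aluminium guide lies under the pawl slide.
- remote: Black remote control 160 x 45 x 18 mm, lying on the projector; leave alone. Origin under its centre.
- lens_cap: Grey lens cap, 60 mm across, 10 mm high, lying on the stand's plate; leave alone. Origin under its centre.
- mug: Blue mug 82 mm across, 95 mm tall; leave alone. Origin under its centre.
- screwdriver: Screwdriver lying on the table; leave alone. Origin under its centre.
- disc_case: Blue disc case 136 x 172 x 14 mm; leave alone. Origin under its centre.

How it is judged (in metres and radians):
On the way, in this order (a step that is already met when the one before it is completed fails the run):
1. the pawl is pulled out, clear of the teeth (value of joint pawl above 0.01 m), for 0.2 s.
2. the knob is turned back fully open, with the pawl out (value of joint knob below 0.1 rad and value of joint pawl above 0.008 m), for 0.2 s.
3. the pawl is put back in while the clamp is still slack (value of joint pawl below 0.003 m and contact force between cam and anything else below 1 N), for 0.2 s.
At the end, for the whole second after the job is handed in: The pawl is in (within 3 mm of its inner stop), the knob is at rest on a click, and the clamp holds with 3 to 16.6 N, that is at the first click past its bite (contact force between cam and anything else between 3 and 16.6 N and value of joint pawl below 0.003 m and velocity of joint knob between -0.05 and 0.05 rad/s); the robot touches nothing.
It fails at once if the knob is forced back against the pawl (over 60 N on the pawl's tip) (contact force between pawl_tip and anything else above 60 N).
It fails at once if the clamp is crushed (over 60 N) (contact force between cam and anything else above 60 N).
It fails at once if something around is disturbed (moved over 20 mm) (distance of any of remote, lens_cap, mug, screwdriver, disc_case from where it was at the start of the episode above 0.02 m).
It also fails if it takes over 72 s, if anything falls off the work surface, if the arm or the gripper's body presses on something with over 40 N, if the wrist force passes 120 N, or if a joint passes its speed limit or range.

ROBOT

A 6-joint arm with a two-finger parallel gripper is mounted at the origin on the work surface. World frame = base frame: x ahead of the robot, y to its left, z up, the work surface at z = 0. Lengths are in mm, angles in degrees, forces in N, time in s.
With the tool pointing down it reaches from about 350 to 800 mm from the base axis. Payload 7.3 kg.
Tool frame: the origin (TCP) lies at the very end of the fingers, on their centre line; the grasp point (between the pads) lies 19 mm behind it (robot.grip_point_offset is the distance from the TCP to the grasp point, in mm); z points along the fingers, y is the line along which they close (so a half turn about z gives the same grasp; the last joint's range is limited). The gripper opens to 85 mm and grips with 20 to 120 N. Pads are 22 mm wide; open, the fingers measure 114 mm over their backs; the gripper's body (76 mm by 85 mm) begins 54 mm behind the grasp point. The pads swing forward as they close: fully open they stand 13 mm farther back than shut.
Start: joints at [-82.334, 19.595, 87.324, -0, 73.075, -8.365], TCP at [145.008, -504.596, 231.322] pointing down, gripper open.
Joint ranges: [-145.02, 145.02], [-44.19, 115.74], [2.07, 154.8], [-57.11, 237.11], [16.16, 152.29], [-177.93, 177.93]. Speed limits (degrees/s): [147.25, 147.25, 180, 180, 180, 180].

INTERFACE

Orientations are given as [roll, pitch, yaw] about the fixed x, y, z axes, in that order (R = Rz(yaw) Ry(pitch) Rx(roll)).
In Python, from cell import robot gives the robot as it stands. The module is installed in compiled form; this text tells all that it offers.
- The arm moves only by the tool send_rows, never from a script. Its argument "commands" is a list that holds one entry, the list of rows, each a list of 5 numbers: the shift along the tool's x, y, z as a fraction of full scale, then the turn about the tool's z as a fraction of full scale, then the opening, from 0 (shut) to 1 (fully open). A call has 1 to 20 rows; each row shifts and turns the commanded pose from where the row before left it, along the tool's axes as they then stand; what a row does not reach is not made up. Full scale, the value 1, is 0.04 m for a shift and 0.08 rad for a turn. A row lasts 1/8 s, in which the tool goes at most 62.5 mm and 10.7 degrees, less where a joint would pass 70% of its speed; a pose out of reach is approached as far as the arm can. A call with a number of a shift or a turn outside -1 to 1 is refused whole. A call with a gripper value outside its range is refused whole. The fingers move at their own pace and stop on an object; "newtons" is the grip in N (left out, the last holds). Time passes only in rows, so rows that do not move let the fingers close. It gives the time, the measured TCP pose, the force, the opening and the grip force at its end, in the units of the state.
- robot.read_state(): the state, without advancing time (a new reading comes with each control period).
- robot.snapshot(name): name is "side" or "top"; returns a dict with "frame" (420x560x3 uint8, red, green, blue), "vfov" (degrees; the focal length in pixels is half the picture's height over the tangent of half this angle, whatever the lens; pixels are square), "cx", "cy" (the principal point, pixels), "k1" (the pictures are not rectified: a ray, as slopes to the right and down, at radius r is drawn at 1 + k1 r^2 times it, then the intrinsics apply), "position" and "orientation" of the camera in the world. Camera axes: x right, y down, z forward; pixel columns grow to the right and rows downward; lengths in mm; the calibration is good to about 2 mm. A picture is of the moment at which its call begins. There is no depth.
- robot.sign_off(): hands the job in; it is judged then, once.
Trained networks look in the newest picture that a camera, given by its name, has taken for a name from the list of things; names that differ only in an ending like _2 or _b are one class to them, and where a whole thing is asked for, a point or a joint stands for the part that bears it (a point fixed in the world has none). Each returns a list of dicts, best first, with "conf" (0 to 1); they miss things now and then, are a little off and sometimes report something else, mostly with a low value. They report only what shows in the picture. A call takes as long as a camera call.
- robot.silhouettes(camera, target): "mask" (420x560 bool, what is visible of it) and "xy" ([column, row] in pixels, amid what is visible of it).
The state is a dict: "time_s": time; "qpos": joint angles; "dq": joint speeds; "joint_efforts": joint torques, N m; "ee_pos": TCP position; "tool_rot": TCP orientation; "wrist_force": force on the tool from outside, world axes, zero at the start; "ft_torque": the same for the moment, N m; "gripper_width": finger opening in mm; "gripper_force": force on a finger pad.
Only numpy, scipy, OpenCV 4.12 (cv2) and the standard library are available. Lean on these libraries where they do the work, as an engineer would, in place of code of your own. Each camera call takes 0.05 s, during which the arm holds its last target. There are 200 camera calls.

## Working session

There is one attempt and no reset: what is moved stays moved. The work goes in short steps, Python scripts to look and compute and a tool call to move; the robot and the scene stay as the last step left them, time stands still between calls to the robot, and variables do not carry over. Pictures are saved under pics/ and viewed, at most 10 in all, crops included, and the job is handed in when it is done.

Besides the shell and the picture viewer there is one more tool, called by a JSON object that holds its "op" and its "data", one argument or row to a line. send_rows: Moves the arm, as the interface text tells. Shift numbers are shares of 0.04 m and turn numbers shares of 0.08 rad, none past 1 either way. Its arguments: {"type":"object","properties":{"commands":{"type":"array"},"newtons":{"type":"number"}},"required":["commands"]}

```bash
mkdir -p pics; cat > h.py <<'E'
import numpy as np, cv2
from cell import robot
from scipy.spatial.transform import Rotation as R
def snap(n,f=None):
    s=robot.snapshot(n)
    if f: cv2.imwrite(f,s['frame'][:,:,::-1])
    return s
def camR(s):
    o=np.array(s['orientation'],float)
    return o if o.shape==(3,3) else R.from_euler('xyz',o,degrees=True).as_matrix()
def ray(s,px):
    f=210/np.tan(np.radians(s['vfov'])/2)
    d=(np.array(px,float)-[s['cx'],s['cy']])/f
    rd=np.linalg.norm(d); r=rd
    for _ in range(30): r=rd/(1+s['k1']*r*r)
    u=d*(r/rd if rd>0 else 1)
    v=camR(s)@np.array([u[0],u[1],1]); return np.array(s['position'],float),v/np.linalg.norm(v)
def atz(s,px,z):
    p,v=ray(s,px); return p+v*(z-p[2])/v[2]
def tri(a,b):
    (p,u),(q,v)=a,b
    t=np.linalg.lstsq(np.c_[u,-v],q-p,rcond=None)[0]
    x,y=p+t[0]*u,q+t[1]*v
    return (x+y)/2,np.linalg.norm(x-y)
def proj(s,X):
    c=camR(s).T@(np.array(X,float)-np.array(s['position']));u=c[:2]/c[2]
    f=210/np.tan(np.radians(s['vfov'])/2)
    return u*(1+s['k1']*(u@u))*f+[s['cx'],s['cy']]
E
python3 - <<'E'
from h import *
S={n:snap(n,f'pics/{n}0.png') for n in('top','side')}
for n,s in S.items(): print(n,s['vfov'],s['cx'],s['cy'],s['k1'],s['position'],s['orientation'])
for t in ['knob_grip','wheel','bite','pawl_tab','stand','remote','lens_cap','mug','screwdriver','disc_case']:
    D={}
    for n,s in S.items():
        r=robot.silhouettes(n,t)
        print(t,n,[(round(d['conf'],2),np.round(d['xy'],1).tolist(),int(d['mask'].sum())) for d in r[:2]])
        if r: D[n]=ray(s,r[0]['xy'])
    if len(D)==2: print('   ',tri(D['top'],D['side']))
print(robot.read_state())
E
```

```text
top 49.81158482156728 285.8013192019581 208.97014094078995 -0.04214726974891791 [ 359.07097017  -27.55903536 1341.22910847] [-1.74918504e+02  5.82083171e-02 -9.10571622e+01]
side 44.736504255390535 275.20479698195476 206.49190453079572 -0.026525115078460237 [ 358.78395668 1009.14877959 1165.24023944] [-136.63650872   -0.30932832 -174.01613917]
knob_grip top [(0.67, [304.5, 195.5], 629)]
knob_grip side [(0.98, [261.5, 194.7], 509), (0.69, [259.0, 240.8], 7280)]
    (array([510.53436276, -82.76846896,  51.36279217]), np.float64(2.1085884601451674))
wheel top [(0.76, [278.6, 201.4], 9875)]
wheel side [(0.83, [256.4, 239.8], 7294)]
    (array([513.6665002 ,  -6.09897562, -74.72240165]), np.float64(8.637268804164522))
bite top [(0.17, [329.7, 192.5], 133)]
bite side [(0.8, [260.5, 241.9], 7221)]
    (array([ 547.44883785, -190.60457228, -307.80637617]), np.float64(31.771886013538797))
pawl_tab top [(0.64, [333.6, 190.8], 71)]
pawl_tab side [(0.4, [259.0, 172.7], 88), (0.4, [276.0, 220.7], 866)]
    (array([ 524.68592785, -165.19753167,   65.07225515]), np.float64(5.516436172619519))
stand
[... 1033 characters left out ...]
507261015))
{'time_s': 1.1, 'qpos': array([-8.23362776e+01,  1.95927339e+01,  8.73257277e+01, -9.29813887e-04,
        7.30775095e+01, -8.36328646e+00]), 'dq': array([ 0.06855164, -0.03271704, -0.04721872,  0.01843719, -0.04230628,
        0.0389749 ]), 'joint_efforts': array([-4.81747047e-04, -4.33576405e+01, -2.46273690e+01, -3.26927020e-04,
        2.42675660e-04,  2.26882108e-06]), 'ee_pos': array([ 144.98007382, -504.57865012,  231.33596184]), 'tool_rot': array([1.79996143e+02, 1.46610065e-03, 1.60272795e+01]), 'wrist_force': array([ 0.70127041, -0.25551732, -0.74608688]), 'ft_torque': array([0.00713645, 0.02664092, 0.00393828]), 'gripper_force': 0.0, 'gripper_width': 85.22280707772146}
```

```bash
python3 - <<'E'
import cv2,numpy as np
a=cv2.imread('pics/top0.png')[130:270,220:380];b=cv2.imread('pics/side0.png')[140:280,190:340]
a=cv2.resize(a,None,fx=2.5,fy=4*.625,interpolation=3);b=cv2.resize(b,None,fx=2.5,fy=2.5,interpolation=3)
cv2.imwrite('pics/c1.png',np.hstack([a,b]))
E
```

```text
(no output)
```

View pics/c1.png

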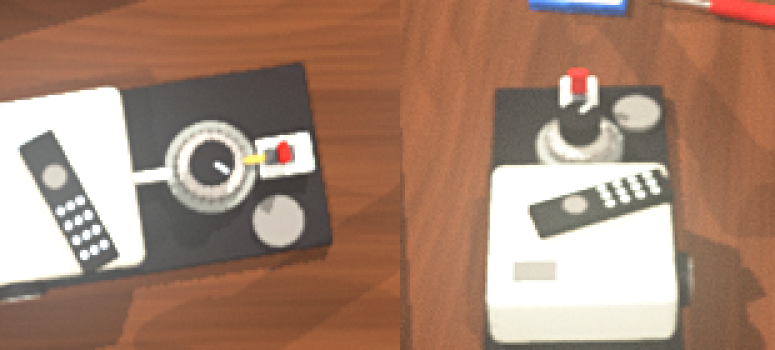

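View pics/top0.png

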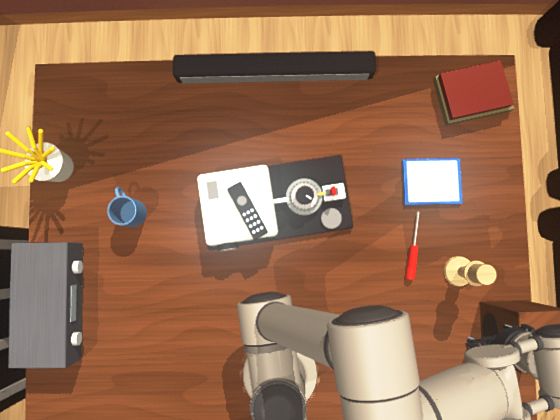

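```bash
cat >> h.py <<'E'
def red(s,c,w=25):
    f=s['frame'].astype(int);m=(f[...,0]>120)&(f[...,1]<70)&(f[...,2]<70)
    k=np.zeros_like(m);c=np.round(c).astype(int);k[c[1]-w:c[1]+w,c[0]-w:c[0]+w]=1
    y,x=np.nonzero(m&k);return np.array([x.mean(),y.mean()]),len(x),(x.min(),x.max(),y.min(),y.max())
E
python3 - <<'E'
from h import *
S={n:snap(n) for n in('top','side')}
rt=red(S['top'],[333,191]);rs=red(S['side'],[259,172],12)
print(rt,rs); print('tab tri',tri(ray(S['top'],rt[0]),ray(S['side'],rs[0])))
for z in(74,80,86): print(z,atz(S['top'],rt[0],z),atz(S['side'],rs[0],z))
for n in S:
    r=robot.silhouettes(n,'knob_grip')
    for d in r[:1]:
        y,x=np.nonzero(d['mask']);print(n,d['xy'],x.min(),x.max(),y.min(),y.max())
        for z in(78,86,94):print(z,atz(S[n],d['xy'],z))
# wheel/drum circle: light pixels near knob in top
cs=[(341.2,155.2),(352,227.2),(268.8,165)]
for c in cs: print('corner',atz(S['top'],c,20))
E
```

```text
h.py:32: RuntimeWarning: Mean of empty slice.
  y,x=np.nonzero(m&k);return np.array([x.mean(),y.mean()]),len(x),(x.min(),x.max(),y.min(),y.max())
  ret = ret.dtype.type(ret / rcount)
Traceback (most recent call last):
  File "h.py", line 32, in red
    y,x=np.nonzero(m&k);return np.array([x.mean(),y.mean()]),len(x),(x.min(),x.max(),y.min(),y.max())
                                                                     ~~~~~^^
ValueError: zero-size array to reduction operation minimum which has no identity
```

```bash
sed -i "s/m=(f.*/m=(f[...,0]>90)\&(f[...,0]>2.2*f[...,1])\&(f[...,0]>2.2*f[...,2])/" h.py
python3 - <<'E'
from h import *
S={n:snap(n) for n in('top','side')}
rt=red(S['top'],[333,191],12);rs=red(S['side'],[261,172],12)
print(rt,rs); print('tab tri',tri(ray(S['top'],rt[0]),ray(S['side'],rs[0])))
for z in(74,80,86): print(z,atz(S['top'],rt[0],z),atz(S['side'],rs[0],z))
for n in S:
    r=robot.silhouettes(n,'knob_grip')
    for d in r[:1]:
        y,x=np.nonzero(d['mask']);print(n,d['xy'],x.min(),x.max(),y.min(),y.max())
        for z in(78,86,94):print(z,atz(S[n],d['xy'],z))
cs=[(341.2,155.2),(352,227.2),(268.8,165)]
for c in cs: print('corner',atz(S['top'],c,20))
E
```

```text
(array([332.94285714, 190.57142857]), 35, (np.int64(331), np.int64(335), np.int64(187), np.int64(194))) (array([260.8245614 , 171.21052632]), 57, (np.int64(257), np.int64(264), np.int64(167), np.int64(176)))
tab tri (array([ 521.21728107, -162.32397979,   75.02309665]), np.float64(0.20424311715448976))
74 [ 521.45131172 -162.43205416   74.        ] [ 521.26641952 -163.41179163   74.        ]
80 [ 520.68248307 -161.79346552   80.        ] [ 520.37303716 -156.96466553   80.        ]
86 [ 519.91365441 -161.15487688   86.        ] [ 519.47965481 -150.51753943   86.        ]
top [302.3, 196.7] 290 318 181 208
78 [505.16541936 -75.35587026  78.        ]
86 [504.24020667 -75.05317404  86.        ]
94 [503.31499399 -74.75047782  94.        ]
side [261.1, 194.2] 248 275 180 205
78 [507.3177098  -58.51842114  78.        ]
86 [506.22478665 -50.66244112  86.        ]
94 [505.1318635  -42.80646109  94.        ]
corner [ 633.67435962 -195.70201489   20.        ]
corner [ 419.45498708 -220.97362343   20.        ]
corner [608.12960763  19.51677714  20.        ]
```

{"op": "send_rows", "data": {
  "commands": [
    [[0.713, -0.352, 0.142, 0, 1], [0.713, -0.352, 0.142, 0, 1], [0.713, -0.352, 0.142, 0, 1], [0.713, -0.352, 0.142, 0, 1], [0.713, -0.352, 0.142, 0, 1], [0.713, -0.352, 0.142, 0, 1], [0.713, -0.352, 0.142, 0, 1], [0.713, -0.352, 0.142, 0, 1], [0.713, -0.352, 0.142, 0, 1], [0.713, -0.352, 0.142, 0, 1], [0.713, -0.352, 0.142, 0, 1], [0.713, -0.352, 0.142, 0, 1], [0.713, -0.352, 0.142, 0, 1], [0.713, -0.352, 0.142, 0, 1], [0.713, -0.352, 0.142, 0, 1], [0.713, -0.352, 0.142, 0, 1]]
  ],
  "newtons": 80
}}

```text
time_s: 3.4
ee_pos: [522.2, -161.3, 140.3]
tool_rot: [180.0, -0.0, 16.0]
wrist_force: [-0.1, 0.6, 0.3]
gripper_width: 85.6
gripper_force: 0.0
```

{"op": "send_rows", "data": {
  "commands": [
    [[0, 0, 0, -0.98, 1], [0, 0, 0, -0.98, 1], [0, 0, 0, -0.98, 1], [0, 0, 0, -0.98, 1], [0, 0, 0, -0.98, 1], [0, 0, 0, -0.98, 1], [0, 0, 0, -0.98, 1], [0, 0, 0, -0.98, 1], [0, 0, 0, -0.98, 1], [0, 0, 0, -0.98, 1], [0, 0, 0, -0.98, 1], [0, 0, 0, -0.98, 1], [0, 0, 0, -0.98, 1], [0, 0, 0, -0.98, 1], [0, 0, 0, -0.98, 1], [0, 0, 0, -0.98, 1], [0, 0, 0, -0.98, 1], [0, 0, 0, -0.98, 1], [0, 0, 0, 0, 1]]
  ]
}}

```text
time_s: 5.78
ee_pos: [521.4, -162.1, 140.4]
tool_rot: [180.0, 0.0, 96.8]
wrist_force: [1.2, 0.3, -0.4]
gripper_width: 85.5
gripper_force: 0.0
```

{"op": "send_rows", "data": {
  "commands": [
    [[0, 0, 0.5, 0, 1], [0, 0, 0.5, 0, 1], [0, 0, 0.5, 0, 1], [0, 0, 0.5, 0, 1], [0, 0, 0, 0, 0.7]]
  ]
}}

```text
time_s: 6.4
ee_pos: [520.5, -161.7, 59.2]
tool_rot: [-179.8, -0.1, 96.8]
wrist_force: [1.1, -1.3, -0.4]
gripper_width: 69.9
gripper_force: 0.0
```

```bash
python3 - <<'E'
from h import *
s=snap('side');t=snap('top')
st=robot.read_state();print(st['ee_pos'],st['wrist_force'],st['gripper_width'])
a=cv2.resize(t['frame'][130:270,220:380,::-1],None,fx=2.5,fy=2.5,interpolation=3);b=cv2.resize(s['frame'][140:280,190:340,::-1],None,fx=2.5,fy=2.5,interpolation=3)
cv2.imwrite('pics/c2.png',np.hstack([a,b]))
E
```

```text
[ 521.68385881 -162.20791459   60.87896863] [-0.77345064  0.20858727 -0.0221475 ] 59.941700063983205
```

View pics/c2.png

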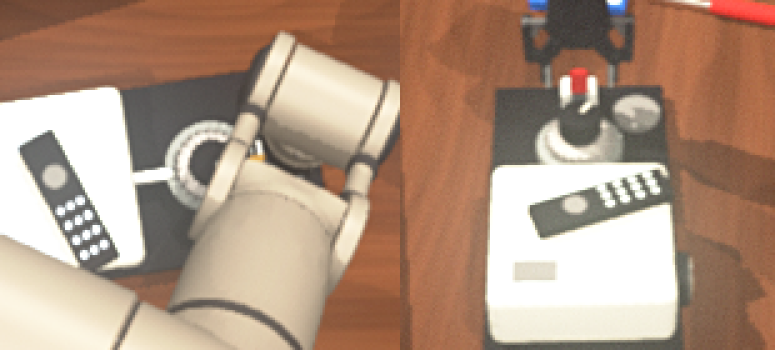

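{"op": "send_rows", "data": {
  "commands": [
    [[0, 0, 0, 0, 0], [0, 0, 0, 0, 0], [0, 0, 0, 0, 0], [0, 0, 0, 0, 0]]
  ],
  "newtons": 80
}}

```text
time_s: 7.0
ee_pos: [521.7, -162.3, 61.4]
tool_rot: [179.9, 0.1, 96.9]
wrist_force: [-0.4, -0.3, 6.0]
gripper_width: 22.5
gripper_force: 78.2
```

{"op": "send_rows", "data": {
  "commands": [
    [[-0.08, 0, 0, 0, 0], [-0.08, 0, 0, 0, 0], [-0.08, 0, 0, 0, 0], [-0.08, 0, 0, 0, 0], [-0.03, 0, 0, 0, 0], [0, 0, 0, 0, 0]]
  ]
}}

```text
time_s: 7.75
ee_pos: [523.2, -175.2, 61.3]
tool_rot: [180.0, -0.0, 96.9]
wrist_force: [-1.2, 4.9, 6.9]
gripper_width: 22.5
gripper_force: 78.4
```

{"op": "send_rows", "data": {
  "commands": [
    [[-0.03, 0, 0, 0, 0], [-0.02, 0, 0, 0, 0], [0, 0, 0, 0, 0]]
  ]
}}

```text
time_s: 8.12
ee_pos: [523.4, -176.3, 61.3]
tool_rot: [180.0, -0.1, 96.9]
wrist_force: [-0.5, 7.9, 7.8]
gripper_width: 22.5
gripper_force: 78.5
```

{"op": "send_rows", "data": {
  "commands": [
    [[0, 0, 0, 0, 0.7], [0, 0, 0, 0, 0.8], [0, 0, 0, 0, 0.8], [0, 0, -0.6, 0, 1], [0, 0, -0.6, 0, 1], [0, 0, -0.6, 0, 1], [0, 0, -0.6, 0, 1], [0, 0, 0, 0, 1]]
  ]
}}

```text
time_s: 9.12
ee_pos: [524.2, -178.6, 158.0]
tool_rot: [179.8, 0.1, 96.9]
wrist_force: [0.0, 0.1, 0.4]
gripper_width: 85.4
gripper_force: 0.0
```

```bash
python3 - <<'E'
from h import *
s=snap('side');rs=red(s,[261,172],14);print(rs,atz(s,rs[0],75))
st=robot.read_state();print(st['ee_pos'],st['wrist_force'],st['gripper_width'],st['qpos'])
b=cv2.resize(s['frame'][140:260,190:340,::-1],None,fx=5,fy=5,interpolation=3)
cv2.imwrite('pics/c3.png',b)
E
```

```text
(array([260.93650794, 168.12698413]), 63, (np.int64(257), np.int64(265), np.int64(164), np.int64(173))) [ 522.53952501 -176.62493813   75.        ]
[ 523.47713266 -178.21620951  156.61855219] [ 0.36605335 -0.17030036  0.02152367] 85.21298372562448 [-2.67383713e+01  2.64088675e+01  8.92269187e+01 -7.75638322e-03
  6.42865464e+01 -3.36067917e+01]
```

View pics/c3.png

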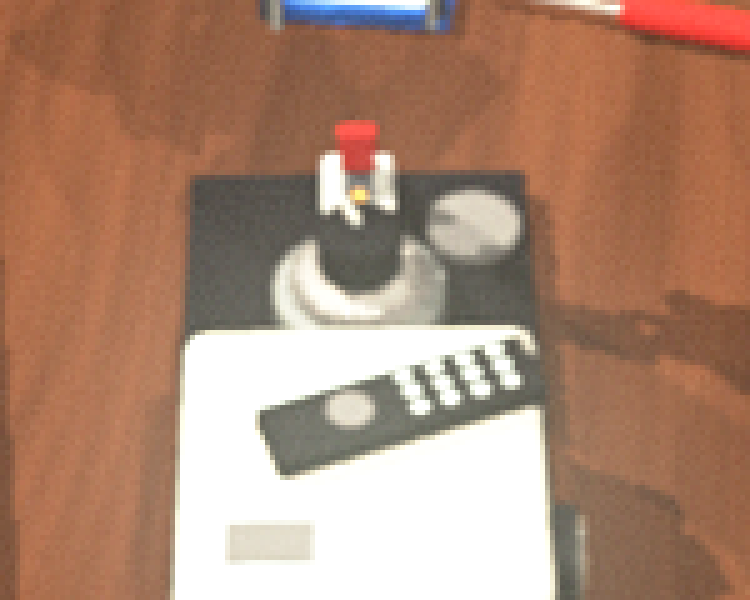

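{"op": "send_rows", "data": {
  "commands": [
    [[0.615, 0, 0, 0, 1], [0.615, 0, 0, 0, 1], [0.615, 0, 0, 0, 1], [0.615, 0, 0, 0, 1], [0, 0, 0.58, 0, 1], [0, 0, 0.58, 0, 1], [0, 0, 0.58, 0, 1], [0, 0, 0.58, 0, 1], [0, 0, 0, 0, 0.85], [0, 0, 0, 0, 0.8]]
  ]
}}

```text
time_s: 10.42
ee_pos: [511.5, -80.3, 63.7]
tool_rot: [-180.0, 0.0, 96.9]
wrist_force: [-0.3, -0.1, -0.3]
gripper_width: 68.1
gripper_force: 0.0
```

```bash
python3 - <<'E'
from h import *
s=snap('side');t=snap('top')
st=robot.read_state();print(st['ee_pos'],st['wrist_force'],st['ft_torque'],st['gripper_width'])
a=cv2.resize(t['frame'][140:250,260:360,::-1],None,fx=3.5,fy=3.5,interpolation=3);b=cv2.resize(s['frame'][150:260,200:320,::-1],None,fx=3.5,fy=3.5,interpolation=3)
cv2.imwrite('pics/c4.png',np.hstack([a,b]))
E
```

```text
[511.97177523 -80.47035578  64.32018555] [-0.59100308  0.13702811 -0.13786512] [0.00127585 0.0082814  0.00547195] 68.54053243559584
```

View pics/c4.png

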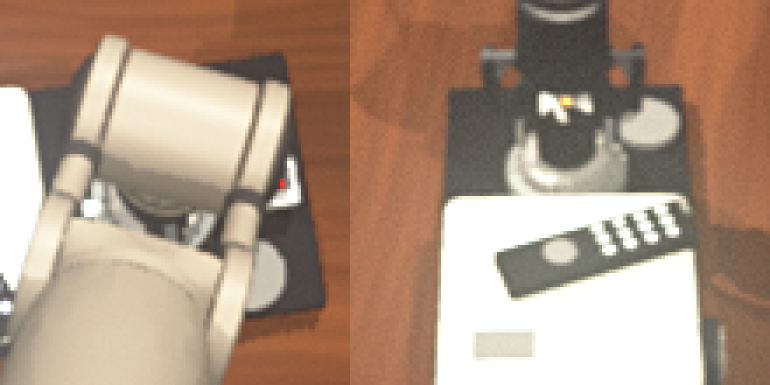

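{"op": "send_rows", "data": {
  "commands": [
    [[0, 0, 0, 0, 0], [0, 0, 0, 0, 0], [0, 0, 0, 0, 0], [0, 0, 0, 0, 0]]
  ],
  "newtons": 50
}}

```text
time_s: 11.02
ee_pos: [510.5, -80.5, 64.6]
tool_rot: [-179.9, 0.0, 96.9]
wrist_force: [-7.3, -1.4, 8.3]
gripper_width: 48.7
gripper_force: 50.7
```

```bash
cat > r.py <<'E'
from cell import robot
import numpy as np
s=robot.read_state();print(s['time_s'],np.round(s['ee_pos'],1),np.round(s['tool_rot'],2),np.round(s['wrist_force'],1),'T',np.round(s['ft_torque'],3),round(s['gripper_width'],1),round(s['gripper_force'],1),'q6',round(s['qpos'][5],2))
E
python3 r.py
```

```text
11.025 [510.5 -80.5  64.6] [-1.7991e+02  2.0000e-02  9.6910e+01] [-7.3 -1.4  8.3] T [-0.193  0.96   0.099] 48.7 50.7 q6 -24.29
```

{"op": "send_rows", "data": {
  "commands": [
    [[0, 0, 0, -0.8, 0], [0, 0, 0, -0.8, 0], [0, 0, 0, -0.8, 0], [0, 0, 0, -0.8, 0]]
  ]
}}

```text
time_s: 11.52
ee_pos: [510.6, -80.4, 64.6]
tool_rot: [-179.9, -0.0, 111.7]
wrist_force: [-6.4, -0.4, 8.2]
gripper_width: 49.1
gripper_force: 50.7
```

```bash
python3 r.py
```

```text
11.525 [510.6 -80.4  64.6] [-179.94   -0.    111.67] [-6.4 -0.4  8.2] T [-0.068  0.826 -0.138] 49.1 50.7 q6 -39.06
```

{"op": "send_rows", "data": {
  "commands": [
    [[0.011, -0.028, 0, -0.8, 0], [0, 0, 0, -0.8, 0], [0, 0, 0, -0.8, 0], [0, 0, 0, -0.8, 0]]
  ]
}}

```text
time_s: 12.02
ee_pos: [510.8, -80.4, 64.7]
tool_rot: [179.9, 0.1, 126.3]
wrist_force: [-1.7, 0.2, 4.1]
gripper_width: 48.7
gripper_force: 51.1
```

```bash
python3 r.py
```

```text
12.025 [510.8 -80.4  64.7] [1.7994e+02 8.0000e-02 1.2632e+02] [-1.7  0.2  4.1] T [ 0.037  0.184 -0.158] 48.7 51.1 q6 -53.77
```

{"op": "send_rows", "data": {
  "commands": [
    [[0, 0, 0, -0.8, 0], [0, 0, 0, -0.8, 0], [0, 0, 0, -0.8, 0]]
  ]
}}

```text
time_s: 12.4
ee_pos: [510.9, -80.3, 64.7]
tool_rot: [179.9, 0.1, 137.3]
wrist_force: [-0.3, 0.8, 4.5]
gripper_width: 49.0
gripper_force: 51.1
```

```bash
python3 r.py
```

```text
12.4 [510.9 -80.3  64.7] [1.7994e+02 1.0000e-01 1.3732e+02] [-0.3  0.8  4.5] T [ 0.18   0.134 -0.104] 49.0 51.1 q6 -64.77
```

{"op": "send_rows", "data": {
  "commands": [
    [[0, 0, 0, -0.8, 0], [0, 0, 0, -0.8, 0], [0, 0, 0, -0.8, 0]]
  ]
}}

```text
time_s: 12.78
ee_pos: [511.0, -80.2, 64.7]
tool_rot: [179.9, 0.1, 148.3]
wrist_force: [-0.3, 2.4, 5.6]
gripper_width: 48.6
gripper_force: 51.1
```

```bash
python3 r.py
```

```text
12.775 [511.  -80.2  64.7] [1.7994e+02 1.1000e-01 1.4832e+02] [-0.3  2.4  5.6] T [ 0.293  0.061 -0.161] 48.6 51.1 q6 -75.77
```

{"op": "send_rows", "data": {
  "commands": [
    [[0, 0, 0, -0.8, 0], [0, 0, 0, -0.8, 0], [0, 0, 0, -0.8, 0]]
  ]
}}

```text
time_s: 13.15
ee_pos: [511.0, -80.0, 64.7]
tool_rot: [180.0, 0.1, 159.3]
wrist_force: [0.9, 2.6, 2.8]
gripper_width: 48.5
gripper_force: 51.1
```

```bash
python3 r.py
```

```text
13.15 [511.  -80.   64.7] [1.7996e+02 1.2000e-01 1.5932e+02] [0.9 2.6 2.8] T [ 0.446 -0.031 -0.138] 48.5 51.1 q6 -86.77
```

{"op": "send_rows", "data": {
  "commands": [
    [[0, 0, 0, -0.8, 0], [0, 0, 0, -0.8, 0]]
  ]
}}

```text
time_s: 13.4
ee_pos: [511.1, -80.0, 64.7]
tool_rot: [180.0, 0.1, 166.6]
wrist_force: [-0.6, 1.9, 4.8]
gripper_width: 48.9
gripper_force: 51.2
```

```bash
python3 r.py
```

```text
13.4 [511.1 -80.   64.7] [1.7995e+02 1.3000e-01 1.6660e+02] [-0.6  1.9  4.8] T [ 0.293  0.006 -1.923] 48.9 51.2 q6 -94.08
```

{"op": "send_rows", "data": {
  "commands": [
    [[0, 0, 0, -0.8, 0], [0, 0, 0, -0.8, 0]]
  ]
}}

```text
time_s: 13.65
ee_pos: [514.1, -80.2, 64.8]
tool_rot: [179.9, 0.5, 173.8]
wrist_force: [11.5, 4.3, -8.0]
gripper_width: 48.6
gripper_force: 53.0
```

```bash
python3 r.py
```

```text
13.65 [514.1 -80.2  64.8] [179.94   0.54 173.77] [11.5  4.3 -8. ] T [ 0.65  -1.842 -1.811] 48.6 53.0 q6 -101.33
```

{"op": "send_rows", "data": {
  "commands": [
    [[0, 0, 0, -0.8, 0], [0, 0, 0, -0.8, 0]]
  ]
}}

```text
time_s: 13.9
ee_pos: [512.7, -79.7, 64.8]
tool_rot: [180.0, 0.3, -178.8]
wrist_force: [4.4, 5.3, 0.7]
gripper_width: 48.8
gripper_force: 54.4
```

```bash
python3 r.py
```

```text
13.9 [512.7 -79.7  64.8] [ 179.96    0.34 -178.81] [4.4 5.3 0.7] T [ 0.778 -0.661  0.051] 48.8 54.4 q6 -108.71
```

{"op": "send_rows", "data": {
  "commands": [
    [[0, 0, 0, 0, 0.8], [0, 0, 0, 0, 0.8], [0, 0, 0, 0, 0.8], [0, 0, -0.6, 0, 0.8], [0, 0, -0.6, 0, 0.7], [0, 0, -0.6, -0.61, 0.6], [0, 0, -0.6, -0.61, 0.6], [0, 0, 0, 0, 0.6]]
  ]
}}

```text
time_s: 14.9
ee_pos: [511.2, -80.6, 161.1]
tool_rot: [-179.9, 0.2, -173.2]
wrist_force: [0.3, -0.1, -0.9]
gripper_width: 51.3
gripper_force: 0.0
```

```bash
python3 r.py; python3 - <<'E'
from h import *
s=snap('side','pics/side5.png');rs=red(s,[261,170],14);print(rs,atz(s,rs[0],75))
print(proj(s,[511,-80.5,94]))
E
python3 r.py
```

```text
14.9 [511.2 -80.6 161.1] [-179.9     0.2  -173.21] [ 0.3 -0.1 -0.9] T [-0.043  0.016  0.025] 51.3 0.0 q6 -114.23
14.95 [510.4 -80.4 159.8] [-1.7996e+02  6.0000e-02 -1.7325e+02] [-0.5  0.8 -0.2] T [-0.001 -0.017  0.017] 51.6 0.0 q6 -114.2h.py:32: RuntimeWarning: Mean of empty slice.
  y,x=np.nonzero(m&k);return np.array([x.mean(),y.mean()]),len(x),(x.min(),x.max(),y.min(),y.max())
  ret = ret.dtype.type(ret / rcount)
Traceback (most recent call last):
  File "h.py", line 32, in red
    y,x=np.nonzero(m&k);return np.array([x.mean(),y.mean()]),len(x),(x.min(),x.max(),y.min(),y.max())
                                                                     ~~~~~^^
ValueError: zero-size array to reduction operation minimum which has no identity
```

{"op": "send_rows", "data": {
  "commands": [
    [[-0.02, -0.605, 0, 0, 0.6], [0, -0.605, 0, 0, 0.6], [0, -0.605, 0, 0, 0.6], [0, -0.605, 0, 0, 0.6], [0, 0, 0, 0, 0.6]]
  ]
}}

```text
time_s: 15.58
ee_pos: [521.9, -177.3, 158.0]
tool_rot: [179.9, -0.1, -173.4]
wrist_force: [-0.9, -0.2, -0.2]
gripper_width: 51.3
gripper_force: 0.0
```

```bash
python3 r.py; python3 - <<'E'
from h import *
s=snap('side','pics/side6.png')
try:
  rs=red(s,[261,168],10);print(rs,atz(s,rs[0],75))
except Exception as e: print(e)
b=cv2.resize(s['frame'][140:230,210:330,::-1],None,fx=6,fy=6,interpolation=3)
cv2.imwrite('pics/c5.png',b)
E
```

```text
15.575 [ 521.9 -177.3  158. ] [ 1.7994e+02 -1.1000e-01 -1.7335e+02] [-0.9 -0.2 -0.2] T [ 0.027 -0.012 -0.031] 51.3 0.0 q6 -123.36
(array([260.87096774, 168.16129032]), 62, (np.int64(257), np.int64(264), np.int64(164), np.int64(173))) [ 522.72570826 -176.44264644   75.        ]
```

View pics/c5.png

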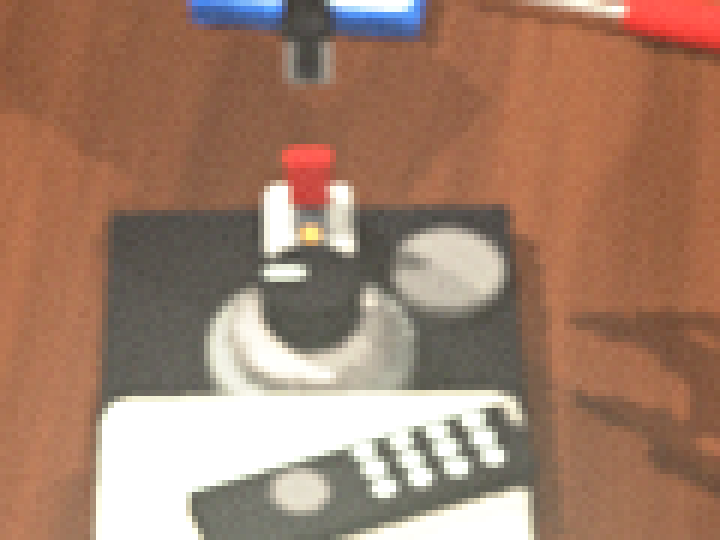

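{"op": "send_rows", "data": {
  "commands": [
    [[0, 0, 0.605, 0, 0.6], [0, 0, 0.605, 0, 0.6], [0, 0, 0.605, 0, 0.6], [0, 0, 0.605, 0, 0.6], [0, 0, 0, 0, 0.3], [0, 0, 0, 0, 0], [0, 0, 0, 0, 0], [0, 0, 0, 0, 0]]
  ],
  "newtons": 60
}}

```text
time_s: 16.62
ee_pos: [522.7, -175.1, 63.7]
tool_rot: [180.0, 0.0, -173.1]
wrist_force: [0.3, 5.8, -1.0]
gripper_width: 10.8
gripper_force: 58.6
```

```bash
python3 r.py
```

```text
16.625 [ 522.7 -175.1   63.7] [ 1.7996e+02  3.0000e-02 -1.7311e+02] [ 0.3  5.8 -1. ] T [ 0.647 -0.047  0.471] 10.8 58.6 q6 -123.44
```

{"op": "send_rows", "data": {
  "commands": [
    [[0, 0.08, 0, 0, 0], [0, 0.08, 0, 0, 0], [0, 0.08, 0, 0, 0], [0, 0.08, 0, 0, 0], [0, 0.04, 0, 0, 0], [0, 0, 0, 0, 0]]
  ]
}}

```text
time_s: 17.38
ee_pos: [521.2, -163.4, 63.8]
tool_rot: [-179.8, 0.1, -173.1]
wrist_force: [-0.5, -5.8, -1.1]
gripper_width: 11.0
gripper_force: 58.8
```

```bash
python3 r.py
```

```text
17.375 [ 521.2 -163.4   63.8] [-1.7981e+02  6.0000e-02 -1.7313e+02] [-0.5 -5.8 -1.1] T [-1.136  0.251  0.459] 11.0 58.8 q6 -122.15
```

{"op": "send_rows", "data": {
  "commands": [
    [[0, 0.03, 0, 0, 0], [0, 0.03, 0, 0, 0], [0, 0, 0, 0, 0]]
  ]
}}

```text
time_s: 17.75
ee_pos: [521.0, -161.3, 63.8]
tool_rot: [-179.8, 0.1, -173.1]
wrist_force: [-0.8, -7.4, -1.6]
gripper_width: 10.7
gripper_force: 58.8
```

{"op": "send_rows", "data": {
  "commands": [
    [[0, 0.03, 0, 0, 0], [0, 0.03, 0, 0, 0], [0, 0, 0, 0, 0]]
  ]
}}

```text
time_s: 18.12
ee_pos: [521.0, -160.9, 63.9]
tool_rot: [-179.6, 0.1, -173.1]
wrist_force: [-1.7, -15.3, -3.6]
gripper_width: 10.8
gripper_force: 58.8
```

```bash
python3 r.py
```

```text
18.125 [ 521.  -160.9   63.9] [-1.7962e+02  1.0000e-01 -1.7312e+02] [ -1.7 -15.3  -3.6] T [-2.435  0.391  0.48 ] 10.8 58.8 q6 -121.72
```

{"op": "send_rows", "data": {
  "commands": [
    [[0, -0.02, 0, 0, 0.5], [0, 0, 0, 0, 0.55], [0, 0, -0.1, 0, 0.55], [0, 0, -0.6, 0, 0.6], [0, 0, -0.6, 0, 0.8], [0, 0, -0.6, 0, 0.8], [0, 0, -0.5, 0, 0.8], [0, 0, 0, 0, 0.8]]
  ]
}}

```text
time_s: 19.12
ee_pos: [521.3, -158.1, 160.5]
tool_rot: [-179.9, 0.2, -173.2]
wrist_force: [-0.0, -0.3, -0.0]
gripper_width: 68.5
gripper_force: 0.0
```

```bash
python3 r.py; python3 - <<'E'
from h import *
s=snap('side','pics/side7.png')
for p in([261,171],):
 try:
  rs=red(s,p,10);print(rs,atz(s,rs[0],75))
 except Exception as e: print(e)
E
python3 r.py
```

```text
19.125 [ 521.3 -158.1  160.5] [-179.89    0.19 -173.16] [-0.  -0.3 -0. ] T [ 0.01  -0.012  0.002] 68.5 0.0 q6 -121.77
(array([260.93220339, 171.10169492]), 59, (np.int64(257), np.int64(265), np.int64(167), np.int64(176))) [ 520.84337832 -162.87438996   75.        ]
19.175 [ 520.6 -157.8  159.2] [-1.7996e+02  7.0000e-02 -1.7316e+02] [-0.8 -0.7 -0.3] T [0.025 0.013 0.013] 68.3 0.0 q6 -121.78
```

{"op": "send_rows", "data": {
  "commands": [
    [[0.02, 0.49, 0, 0, 0.8], [0, 0.49, 0, 0, 0.8], [0, 0.49, 0, 0, 0.8], [0, 0.49, 0, 0, 0.8], [0, 0, 0.6, 0, 0.8], [0, 0, 0.6, 0, 0.8], [0, 0, 0.6, 0, 0.8], [0, 0, 0.6, 0, 0.8], [0, 0, 0, 0, 0.6], [0, 0, 0, 0, 0], [0, 0, 0, 0, 0], [0, 0, 0, 0, 0]]
  ],
  "newtons": 60
}}

```text
time_s: 20.68
ee_pos: [509.4, -79.8, 62.4]
tool_rot: [179.9, -0.1, -173.2]
wrist_force: [-2.6, 0.7, -12.1]
gripper_width: 48.6
gripper_force: 64.1
```

```bash
python3 r.py
```

```text
20.675 [509.4 -79.8  62.4] [ 1.7994e+02 -1.1000e-01 -1.7317e+02] [ -2.6   0.7 -12.1] T [0.271 0.339 0.178] 48.6 64.1 q6 -114.26
```

{"op": "send_rows", "data": {
  "commands": [
    [[0, 0, 0, 0.4, 0], [0, 0, 0, 0.4, 0]]
  ]
}}

```text
time_s: 20.92
ee_pos: [509.4, -79.7, 62.4]
tool_rot: [179.9, -0.1, -177.0]
wrist_force: [-3.8, 2.4, -13.3]
gripper_width: 48.5
gripper_force: 64.4
```

```bash
python3 r.py
```

```text
20.925 [509.4 -79.7  62.4] [ 1.7994e+02 -1.1000e-01 -1.7698e+02] [ -3.8   2.4 -13.3] T [0.665 0.654 0.08 ] 48.5 64.4 q6 -110.46
```

{"op": "send_rows", "data": {
  "commands": [
    [[0, 0, 0, 0.4, 0], [0, 0, 0, 0.4, 0]]
  ]
}}

```text
time_s: 21.18
ee_pos: [509.4, -79.7, 62.5]
tool_rot: [179.9, -0.1, 179.3]
wrist_force: [-3.5, 3.8, -12.8]
gripper_width: 48.5
gripper_force: 64.4
```

```bash
python3 r.py
```

```text
21.175 [509.4 -79.7  62.5] [ 1.7994e+02 -1.1000e-01  1.7934e+02] [ -3.5   3.8 -12.8] T [0.795 0.699 0.211] 48.5 64.4 q6 -106.78
```

{"op": "send_rows", "data": {
  "commands": [
    [[0, 0, 0, 0.4, 0], [0, 0, 0, 0.4, 0]]
  ]
}}

```text
time_s: 21.42
ee_pos: [509.5, -79.7, 62.5]
tool_rot: [179.9, -0.1, 175.7]
wrist_force: [-4.1, 3.8, -12.7]
gripper_width: 48.6
gripper_force: 64.3
```

```bash
python3 r.py
```

```text
21.425 [509.5 -79.7  62.5] [ 1.7995e+02 -1.1000e-01  1.7568e+02] [ -4.1   3.8 -12.7] T [0.881 0.672 0.333] 48.6 64.3 q6 -103.13
```

{"op": "send_rows", "data": {
  "commands": [
    [[0, 0, 0, 0.4, 0], [0, 0, 0, 0.4, 0]]
  ]
}}

```text
time_s: 21.68
ee_pos: [509.5, -79.6, 62.5]
tool_rot: [180.0, -0.1, 172.0]
wrist_force: [-3.4, 3.9, -12.2]
gripper_width: 48.7
gripper_force: 64.3
```

```bash
python3 r.py
```

```text
21.675 [509.5 -79.6  62.5] [ 1.7995e+02 -1.1000e-01  1.7203e+02] [ -3.4   3.9 -12.2] T [0.966 0.619 0.367] 48.7 64.3 q6 -99.47
```

{"op": "send_rows", "data": {
  "commands": [
    [[0, 0, 0, 0.4, 0], [0, 0, 0, 0.4, 0]]
  ]
}}

```text
time_s: 21.92
ee_pos: [509.4, -79.5, 62.4]
tool_rot: [180.0, -0.1, 168.4]
wrist_force: [-3.9, 4.5, -12.0]
gripper_width: 48.2
gripper_force: 64.4
```

```bash
python3 r.py
```

```text
21.925 [509.4 -79.5  62.4] [ 1.7996e+02 -1.2000e-01  1.6836e+02] [ -3.9   4.5 -12. ] T [1.008 0.577 0.307] 48.2 64.4 q6 -95.8
```

{"op": "send_rows", "data": {
  "commands": [
    [[0, 0, 0, 0.4, 0], [0, 0, 0, 0.4, 0]]
  ]
}}

```text
time_s: 22.18
ee_pos: [509.5, -79.5, 62.4]
tool_rot: [180.0, -0.1, 164.7]
wrist_force: [-4.6, 4.3, -13.4]
gripper_width: 48.5
gripper_force: 64.5
```

```bash
python3 r.py
```

```text
22.175 [509.5 -79.5  62.4] [ 1.7995e+02 -1.3000e-01  1.6467e+02] [ -4.6   4.3 -13.4] T [1.001 0.614 0.159] 48.5 64.5 q6 -92.12
```

{"op": "send_rows", "data": {
  "commands": [
    [[0, 0, 0, 0.4, 0], [0, 0, 0, 0.4, 0]]
  ]
}}

```text
time_s: 22.42
ee_pos: [509.5, -79.4, 62.5]
tool_rot: [180.0, -0.1, 161.0]
wrist_force: [-4.0, 4.7, -13.7]
gripper_width: 48.8
gripper_force: 64.4
```

```bash
python3 r.py
```

```text
22.425 [509.5 -79.4  62.5] [ 1.7996e+02 -1.2000e-01  1.6101e+02] [ -4.    4.7 -13.7] T [1.077 0.582 0.25 ] 48.8 64.4 q6 -88.46
```

{"op": "send_rows", "data": {
  "commands": [
    [[0, 0, 0, 0.4, 0], [0, 0, 0, 0.4, 0]]
  ]
}}

```text
time_s: 22.68
ee_pos: [509.5, -79.4, 62.5]
tool_rot: [180.0, -0.1, 157.4]
wrist_force: [-4.4, 4.9, -13.2]
gripper_width: 48.5
gripper_force: 64.4
```

```bash
python3 r.py
```

```text
22.675 [509.5 -79.4  62.5] [ 1.7997e+02 -1.2000e-01  1.5736e+02] [ -4.4   4.9 -13.2] T [1.107 0.557 0.372] 48.5 64.4 q6 -84.8
```

{"op": "send_rows", "data": {
  "commands": [
    [[0, 0, 0, 0.4, 0], [0, 0, 0, 0.4, 0]]
  ]
}}

```text
time_s: 22.92
ee_pos: [509.6, -79.3, 62.4]
tool_rot: [180.0, -0.1, 153.7]
wrist_force: [-4.1, 5.9, -13.5]
gripper_width: 48.4
gripper_force: 64.4
```

```bash
python3 r.py
```

```text
22.925 [509.6 -79.3  62.4] [ 1.7997e+02 -1.2000e-01  1.5368e+02] [ -4.1   5.9 -13.5] T [1.161 0.413 0.301] 48.4 64.4 q6 -81.13
```

{"op": "send_rows", "data": {
  "commands": [
    [[0, 0, 0, 0.4, 0], [0, 0, 0, 0.4, 0]]
  ]
}}

```text
time_s: 23.18
ee_pos: [509.5, -79.3, 62.4]
tool_rot: [180.0, -0.1, 150.0]
wrist_force: [-3.5, 5.2, -13.3]
gripper_width: 48.7
gripper_force: 64.5
```

```bash
python3 r.py
```

```text
23.175 [509.5 -79.3  62.4] [ 1.7997e+02 -1.3000e-01  1.4999e+02] [ -3.5   5.2 -13.3] T [1.228 0.464 0.225] 48.7 64.5 q6 -77.45
```

{"op": "send_rows", "data": {
  "commands": [
    [[0, 0, 0, 0.4, 0], [0, 0, 0, 0.4, 0]]
  ]
}}

```text
time_s: 23.42
ee_pos: [509.6, -79.2, 62.5]
tool_rot: [180.0, -0.1, 146.3]
wrist_force: [-4.3, 6.0, -12.9]
gripper_width: 48.9
gripper_force: 64.5
```

```bash
python3 r.py
```

```text
23.425 [509.6 -79.2  62.5] [ 1.7997e+02 -1.3000e-01  1.4634e+02] [ -4.3   6.  -12.9] T [1.217 0.363 0.323] 48.9 64.5 q6 -73.79
```

{"op": "send_rows", "data": {
  "commands": [
    [[0, 0, 0, 0.4, 0], [0, 0, 0, 0.4, 0]]
  ]
}}

```text
time_s: 23.68
ee_pos: [509.7, -79.2, 62.5]
tool_rot: [180.0, -0.1, 142.7]
wrist_force: [-3.7, 6.6, -13.1]
gripper_width: 48.5
gripper_force: 64.5
```

```bash
python3 r.py
```

```text
23.675 [509.7 -79.2  62.5] [ 1.7998e+02 -1.2000e-01  1.4268e+02] [ -3.7   6.6 -13.1] T [1.245 0.378 0.315] 48.5 64.5 q6 -70.13
```

{"op": "send_rows", "data": {
  "commands": [
    [[0, 0, 0, 0.4, 0], [0, 0, 0, 0.4, 0]]
  ]
}}

```text
time_s: 23.92
ee_pos: [509.7, -79.2, 62.5]
tool_rot: [180.0, -0.1, 139.0]
wrist_force: [-2.6, 5.2, -14.2]
gripper_width: 48.2
gripper_force: 64.5
```

```bash
python3 r.py
```

```text
23.925 [509.7 -79.2  62.5] [ 1.7998e+02 -1.2000e-01  1.3902e+02] [ -2.6   5.2 -14.2] T [1.261 0.185 0.457] 48.2 64.5 q6 -66.47
```

{"op": "send_rows", "data": {
  "commands": [
    [[0, 0, 0, 0.4, 0]]
  ]
}}

```text
time_s: 24.05
ee_pos: [509.7, -79.1, 62.4]
tool_rot: [180.0, -0.1, 137.2]
wrist_force: [-5.0, 5.5, -12.4]
gripper_width: 48.3
gripper_force: 64.5
```

```bash
python3 r.py
```

```text
24.05 [509.7 -79.1  62.4] [ 1.7998e+02 -1.3000e-01  1.3717e+02] [ -5.    5.5 -12.4] T [1.343 0.235 0.011] 48.3 64.5 q6 -64.62
```

{"op": "send_rows", "data": {
  "commands": [
    [[0, 0, 0, 0.4, 0]]
  ]
}}

```text
time_s: 24.18
ee_pos: [509.7, -79.1, 62.5]
tool_rot: [180.0, -0.1, 135.3]
wrist_force: [-3.4, 6.5, -14.1]
gripper_width: 48.1
gripper_force: 64.5
```

```bash
python3 r.py
```

```text
24.175 [509.7 -79.1  62.5] [ 1.7998e+02 -1.3000e-01  1.3532e+02] [ -3.4   6.5 -14.1] T [1.31  0.25  0.176] 48.1 64.5 q6 -62.78
```

```bash
python3 - <<'E'
from h import *
s=snap('side','pics/side8.png')
c=proj(s,[510.5,-80,94]);print(c)
for a in range(0,361,30):
    t=np.radians(6.8-a);print(a,np.round(proj(s,[510.5+20*np.cos(t),-80+20*np.sin(t),94]),1),end=' ')
b=cv2.resize(s['frame'][165:225,220:300,::-1],None,fx=10,fy=10,interpolation=3)
cv2.imwrite('pics/c6.png',b)
E
```

```text
[260.85117717 185.31998059]
0 [254.2 185.4] 30 [255.1 183. ] 60 [257.6 181.3] 90 [260.9 180.7] 120 [264.2 181.3] 150 [266.6 183. ] 180 [267.5 185.3] 210 [266.6 187.6] 240 [264.2 189.4] 270 [260.8 190. ] 300 [257.5 189.4] 330 [255.  187.7] 360 [254.2 185.4]
```

View pics/c6.png

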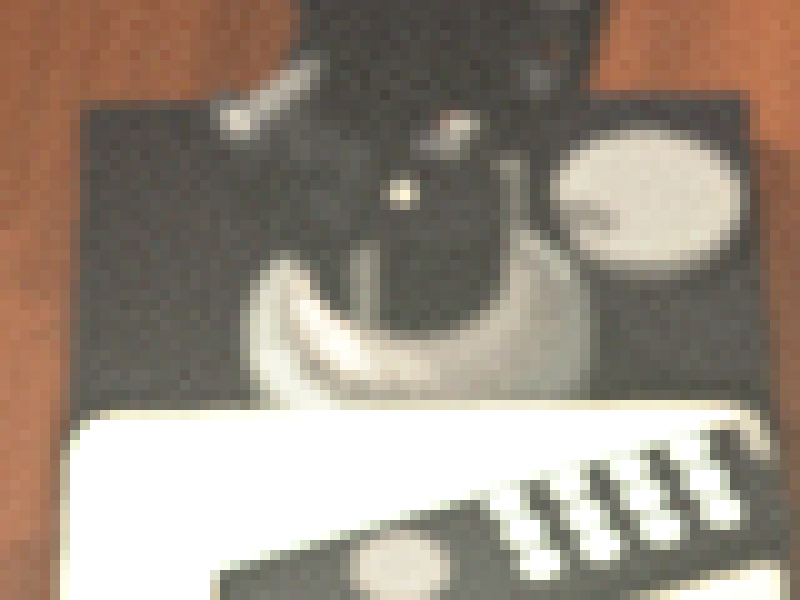

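{"op": "send_rows", "data": {
  "commands": [
    [[0, 0, 0, 0.4, 0]]
  ]
}}

```text
time_s: 24.35
ee_pos: [509.7, -79.1, 62.5]
tool_rot: [180.0, -0.1, 133.5]
wrist_force: [-3.9, 6.6, -13.6]
gripper_width: 48.2
gripper_force: 64.5
```

```bash
python3 r.py
```

```text
24.35 [509.7 -79.1  62.5] [ 1.7997e+02 -1.3000e-01  1.3349e+02] [ -3.9   6.6 -13.6] T [1.271 0.263 0.137] 48.2 64.5 q6 -60.95
```

{"op": "send_rows", "data": {
  "commands": [
    [[0, 0, 0, 0.4, 0]]
  ]
}}

```text
time_s: 24.48
ee_pos: [509.8, -79.1, 62.5]
tool_rot: [180.0, -0.1, 131.7]
wrist_force: [-2.6, 7.0, -13.8]
gripper_width: 48.6
gripper_force: 64.5
```

```bash
python3 r.py
```

```text
24.475 [509.8 -79.1  62.5] [ 1.7998e+02 -1.2000e-01  1.3167e+02] [ -2.6   7.  -13.8] T [1.276 0.202 0.283] 48.6 64.5 q6 -59.12
```

{"op": "send_rows", "data": {
  "commands": [
    [[0, 0, 0, 0.4, 0]]
  ]
}}

```text
time_s: 24.6
ee_pos: [509.8, -79.1, 62.5]
tool_rot: [180.0, -0.1, 129.8]
wrist_force: [-4.1, 6.1, -13.4]
gripper_width: 48.8
gripper_force: 64.5
```

```bash
python3 r.py
```

```text
24.6 [509.8 -79.1  62.5] [ 1.7998e+02 -1.2000e-01  1.2984e+02] [ -4.1   6.1 -13.4] T [1.379 0.216 0.305] 48.8 64.5 q6 -57.29
```

{"op": "send_rows", "data": {
  "commands": [
    [[0, 0, 0, 0.4, 0]]
  ]
}}

```text
time_s: 24.72
ee_pos: [509.8, -79.1, 62.5]
tool_rot: [180.0, -0.1, 128.0]
wrist_force: [-3.1, 7.2, -13.2]
gripper_width: 48.5
gripper_force: 64.5
```

```bash
python3 r.py
```

```text
24.725 [509.8 -79.1  62.5] [ 1.7998e+02 -1.2000e-01  1.2801e+02] [ -3.1   7.2 -13.2] T [1.331 0.158 0.352] 48.5 64.5 q6 -55.46
```

{"op": "send_rows", "data": {
  "commands": [
    [[0, 0, 0, 0.4, 0]]
  ]
}}

```text
time_s: 24.85
ee_pos: [509.9, -79.0, 62.5]
tool_rot: [180.0, -0.1, 126.2]
wrist_force: [-2.6, 7.4, -14.5]
gripper_width: 48.7
gripper_force: 64.5
```

```bash
python3 r.py
```

```text
24.85 [509.9 -79.   62.5] [ 1.7999e+02 -1.1000e-01  1.2618e+02] [ -2.6   7.4 -14.5] T [1.325 0.172 0.362] 48.7 64.5 q6 -53.63
```

{"op": "send_rows", "data": {
  "commands": [
    [[0, 0, 0, 0.4, 0]]
  ]
}}

```text
time_s: 24.98
ee_pos: [509.9, -79.0, 62.4]
tool_rot: [180.0, -0.1, 124.4]
wrist_force: [-4.5, 7.5, -13.5]
gripper_width: 48.6
gripper_force: 64.5
```

```bash
python3 r.py
```

```text
24.975 [509.9 -79.   62.4] [ 1.7999e+02 -1.1000e-01  1.2436e+02] [ -4.5   7.5 -13.5] T [1.34  0.282 0.263] 48.6 64.5 q6 -51.8
```

{"op": "send_rows", "data": {
  "commands": [
    [[0, 0, 0, 0.4, 0]]
  ]
}}

```text
time_s: 25.1
ee_pos: [509.9, -79.0, 62.5]
tool_rot: [180.0, -0.1, 122.5]
wrist_force: [-1.9, 7.2, -13.9]
gripper_width: 48.7
gripper_force: 64.5
```

```bash
python3 r.py
```

```text
25.1 [509.9 -79.   62.5] [ 1.7999e+02 -1.2000e-01  1.2250e+02] [ -1.9   7.2 -13.9] T [1.363 0.091 0.328] 48.7 64.5 q6 -49.95
```

{"op": "send_rows", "data": {
  "commands": [
    [[0, 0, 0, 0.4, 0]]
  ]
}}

```text
time_s: 25.22
ee_pos: [509.9, -79.0, 62.5]
tool_rot: [180.0, -0.1, 120.7]
wrist_force: [-2.6, 6.7, -14.3]
gripper_width: 48.6
gripper_force: 64.5
```

```bash
python3 r.py
```

```text
25.225 [509.9 -79.   62.5] [ 1.7999e+02 -1.2000e-01  1.2065e+02] [ -2.6   6.7 -14.3] T [1.369 0.069 0.198] 48.6 64.5 q6 -48.11
```

{"op": "send_rows", "data": {
  "commands": [
    [[0, 0, 0, 0.4, 0]]
  ]
}}

```text
time_s: 25.35
ee_pos: [509.9, -79.0, 62.5]
tool_rot: [180.0, -0.1, 118.8]
wrist_force: [-2.8, 7.5, -13.6]
gripper_width: 48.5
gripper_force: 64.5
```

```bash
python3 r.py
```

```text
25.35 [509.9 -79.   62.5] [ 1.7999e+02 -1.2000e-01  1.1884e+02] [ -2.8   7.5 -13.6] T [1.408 0.067 0.383] 48.5 64.5 q6 -46.29
```

{"op": "send_rows", "data": {
  "commands": [
    [[0, 0, 0, 0.4, 0]]
  ]
}}

```text
time_s: 25.48
ee_pos: [510.0, -79.0, 62.5]
tool_rot: [180.0, -0.1, 117.0]
wrist_force: [-1.6, 8.3, -14.7]
gripper_width: 48.4
gripper_force: 64.5
```

```bash
python3 r.py
```

```text
25.475 [510.  -79.   62.5] [ 1.7998e+02 -1.0000e-01  1.1703e+02] [ -1.6   8.3 -14.7] T [1.38  0.054 0.555] 48.4 64.5 q6 -44.47
```

{"op": "send_rows", "data": {
  "commands": [
    [[0, 0, 0, 0.4, 0]]
  ]
}}

```text
time_s: 25.6
ee_pos: [510.1, -79.0, 62.5]
tool_rot: [180.0, -0.1, 115.2]
wrist_force: [-2.5, 8.1, -14.8]
gripper_width: 48.6
gripper_force: 64.4
```

```bash
python3 r.py
```

```text
25.6 [510.1 -79.   62.5] [ 1.7999e+02 -1.0000e-01  1.1522e+02] [ -2.5   8.1 -14.8] T [ 1.452 -0.01   0.655] 48.6 64.4 q6 -42.65
```

{"op": "send_rows", "data": {
  "commands": [
    [[0, 0, 0, 0.4, 0]]
  ]
}}

```text
time_s: 25.72
ee_pos: [510.1, -78.9, 62.5]
tool_rot: [180.0, -0.1, 113.4]
wrist_force: [-1.4, 8.6, -15.2]
gripper_width: 48.5
gripper_force: 64.4
```

```bash
python3 r.py
```

```text
25.725 [510.1 -78.9  62.5] [ 1.7999e+02 -1.0000e-01  1.1340e+02] [ -1.4   8.6 -15.2] T [1.375 0.013 0.635] 48.5 64.4 q6 -40.83
```

{"op": "send_rows", "data": {
  "commands": [
    [[0, 0, 0, 0.3, 0], [0, 0, 0, 0.2, 0], [0, 0, 0, 0, 0]]
  ]
}}

```text
time_s: 26.1
ee_pos: [510.1, -78.9, 62.5]
tool_rot: [180.0, -0.1, 111.1]
wrist_force: [-2.1, 7.4, -13.7]
gripper_width: 48.2
gripper_force: 64.4
```

```bash
python3 r.py
```

```text
26.1 [510.1 -78.9  62.5] [ 1.7999e+02 -1.0000e-01  1.1113e+02] [ -2.1   7.4 -13.7] T [ 1.406e+00 -1.000e-03  4.090e-01] 48.2 64.4 q6 -38.56
```

{"op": "send_rows", "data": {
  "commands": [
    [[0, 0, 0, 0, 0.8], [0, 0, 0, 0, 0.85], [0, 0, 0, 0, 0.85], [0, 0, -0.6, 0, 0.85], [0, 0, -0.6, 0, 0.85], [0, 0, -0.6, 0, 0.85], [-0.6, 0, -0.3, 0, 0.85], [-0.6, 0, 0, 0, 0.85], [-0.6, 0, 0, 0, 0.85], [-0.6, 0, 0, 0, 0.85], [0, 0, 0, 0, 0.85]]
  ]
}}

```text
time_s: 27.48
ee_pos: [545.2, -171.8, 145.9]
tool_rot: [-180.0, 0.0, 111.0]
wrist_force: [0.0, 0.6, 0.1]
gripper_width: 73.0
gripper_force: 0.0
```

```bash
python3 r.py; python3 - <<'E'
from h import *
s=snap('side','pics/side9.png')
try:
  rs=red(s,[261,171],10);print(rs,atz(s,rs[0],75))
except Exception as e: print(e)
# mark: bright pixels within knob top ellipse
f=s['frame'].min(2).astype(float)
c=proj(s,[510.7,-80.2,94]);P=[]
best=[]
for a in np.arange(0,181,5):
    t=np.radians(6.8-a);v=[cv2.getRectSubPix(f.astype(np.float32),(1,1),tuple(map(float,proj(s,[510.7+r*np.cos(t),-80.2+r*np.sin(t),94]))))[0,0] for r in np.arange(4,21,2)]
    best.append((a,round(float(np.mean(v)))))
print(best)
b=cv2.resize(s['frame'][155:215,220:300,::-1],None,fx=10,fy=10,interpolation=3)
cv2.imwrite('pics/c7.png',b)
E
```

```text
27.475 [ 545.2 -171.8  145.9] [-179.98    0.    111.04] [0.  0.6 0.1] T [ 0.053 -0.001 -0.018] 73.0 0.0 q6 -46.19
(array([260.93220339, 171.10169492]), 59, (np.int64(257), np.int64(265), np.int64(167), np.int64(176))) [ 520.84337832 -162.87438996   75.        ]
[(np.int64(0), 87), (np.int64(5), 86), (np.int64(10), 85), (np.int64(15), 85), (np.int64(20), 86), (np.int64(25), 89), (np.int64(30), 93), (np.int64(35), 98), (np.int64(40), 105), (np.int64(45), 112), (np.int64(50), 126), (np.int64(55), 147), (np.int64(60), 174), (np.int64(65), 199), (np.int64(70), 218), (np.int64(75), 224), (np.int64(80), 219), (np.int64(85), 202), (np.int64(90), 182), (np.int64(95), 162), (np.int64(100), 139), (np.int64(105), 121), (np.int64(110), 110), (np.int64(115), 101), (np.int64(120), 96), (np.int64(125), 93), (np.int64(130), 90), (np.int64(135), 88), (np.int64(140), 87), (np.int64(145), 85), (np.int64(150), 83), (np.int64(155), 82), (np.int64(160), 82), (np.int64(165), 83), (np.int64(170), 83), (np.int64(175), 83), (np.int64(180), 83)]
```

View pics/c7.png

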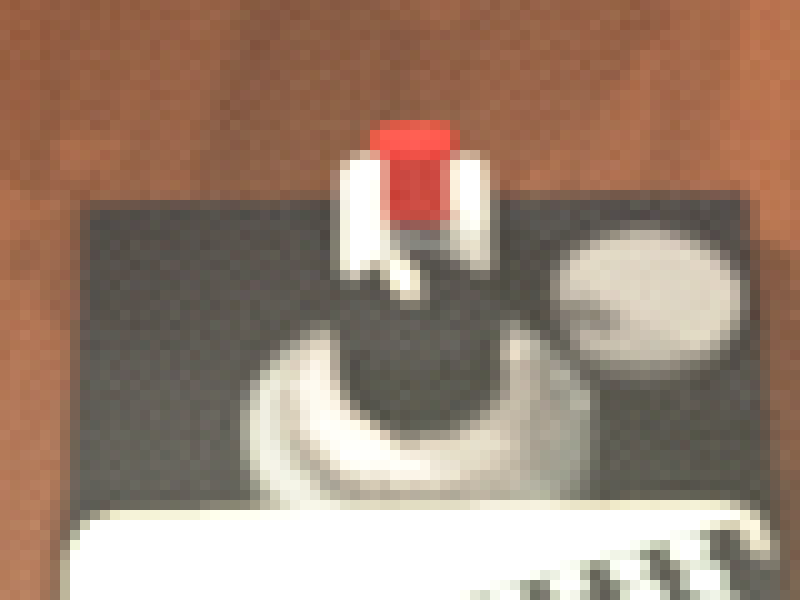

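```bash
python3 -c "
from cell import robot
print(robot.sign_off())"
```

```text
the job is handed in; nothing more can be done
None
```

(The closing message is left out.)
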